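# Make room on the rail and hang up the ring-mould caddy

## Robot

A 7-joint arm with a two-finger parallel gripper is mounted at the origin on a cart in front of the work surface, level with it; the furniture and walls round the work are solid. World frame = base frame: x ahead of the robot, y to its left, z up, the work surface at z = 0. Lengths are in m, angles in rad, forces in N, time in s.
With the tool pointing down it reaches from about 0.4 to 0.875 m from the base axis. Payload 19.3 kg.
Tool frame: the origin (TCP) lies at the very end of the fingers, on their centre line; the grasp point (between the pads) lies 19 mm behind it; z points along the fingers, y is the direction in which the jaws open and shut (so a half turn about z gives the same grasp; the last joint's range is limited). The gripper opens to 85 mm and grips with 20 to 120 N. Pads are 22 mm wide; open, the fingers measure 114 mm over their backs; the gripper's body (76 mm by 85 mm) begins 54 mm behind the grasp point. The pads swing forward as they close: fully open they stand 13 mm farther back than shut.
Start: joints at [-1.311, 0.521, -0.036, 1.599, 0.021, 1.021, -0.113], TCP at [0.202, 0.591, 0.231] pointing down, gripper open.
Joint ranges: [-2.91, 2.91], [-0.3, 2.13], [-1.5, 1.42], [0.17, 2.43], [-1.26, 4.41], [0.16, 1.93], [-2.52, 2.52]. Speed limits (rad/s): [1.89, 1.89, 2.39, 2.39, 3.01, 3.01, 3.01].

## Interface

Orientations are given as [roll, pitch, yaw] about the fixed x, y, z axes, in that order (R = Rz(yaw) Ry(pitch) Rx(roll)).
In Python, from workcell import bot, vision, job_done gives the robot as it stands.
- The arm moves only by the tool arm_command, never from a script. Its arguments are lists of equal length, an entry for each row: "gripper": the finger opening in cm, from 0 to 8.54; "slide": the shift along the tool's x, y, z in cm, a list of three; "turn": the turn, a rotation vector about the tool's x, y, z in degrees, a list of three. A call has 1 to 5 rows; each row is the pose to reach, as a shift and turn from the pose commanded when the call began, along the tool's axes at that moment; what a row does not reach only later rows make up. A row lasts 1/8 s, in which the tool goes at most 62.5 mm and 10.7 degrees, less where a joint would pass 70% of its speed; a pose out of reach is approached as far as the arm can. A call with a gripper value outside its range is refused whole. The fingers move at their own pace and stop on an object; "force" is the grip in N (left out, the last holds). Time passes only in rows, so rows that repeat a pose let the fingers close. It gives the time, the measured TCP pose, the force and the opening at its end, in the units of the state.
- bot.observe(): the state, without advancing time (a new reading comes with each control period).
- vision.grab_frame(name): name is "scene" or "top" or "wrist"; returns the picture (384x512x3 uint8, blue, green, red); there is no depth.
- vision.camera_model(name): a dict with "mtx" (3x3 intrinsics, pixels), "T" (4x4, takes a point from camera to world coordinates). Camera axes: x right, y down, z forward; pixel columns grow to the right and rows downward; lengths in m; the calibration is good to about 2 mm. A picture is of the moment at which its call begins: read the wrist's pose just before it. camera_model takes no time and is no camera call; for the wrist camera it gives the pose at the moment of the call.
- job_done(): hands the job in, once; it reports no verdict.
The state is a dict: "clock": time; "qpos": joint angles; "qd": joint speeds; "joint_efforts": joint torques, N m; "position": TCP position; "tool_rot": TCP orientation; "force": force on the tool from outside, world axes, zero at the start; "moment": the same for the moment, N m; "grip_width": finger opening in m.
Only numpy, scipy, OpenCV 4.12 (cv2) and the standard library are available. Lean on these libraries where they do the work, as an engineer would, in place of code of your own. Each camera call takes 0.05 s, during which the arm holds its last target. There are 200 camera calls.

## Task

Make room on the utensil rail: slide the plain caddy that hangs there along the rail, without lifting it off, right up against the stop at either end. Then carry the caddy with the handle level, with the ring mould in it, and hang it by both hooks on the free stretch of the rail beside the other one; let the rail take its weight before you let go, and leave both hanging still. Leave everything else on the table where it is.

Things in the scene. Friction and masses are not known exactly. Their poses are not given: they have to be found in the camera images.
- rail_stand: steel rail stand fixed to the table, 324 mm long (y, along its rails), 195 mm tall. Origin on the table straight under the upper rail's axis, midway along; x to the back, z up. Two bare round rails, 10 mm thick, run along y at x = 0, axes 180 and 105 mm up. Two 16 mm posts stand 30 mm behind the rail at y = +-142 mm, 195 mm tall. Base plate: 9 mm high, reaches 90 mm in front of the rail
- rail_mid (a point): middle of the upper rail, on its axis, 180 mm above the table; axes as the rail stand. The free rail runs 135 mm to either side of it
- stop_left (a point): inner face of the stop at the +y end of the upper rail: a collar 22 mm across, 135 mm from the rail's middle
- stop_right (a point): inner face of the stop at the -y end of the upper rail: a like collar, 135 mm from the rail's middle
- plain_caddy: plain caddy hanging near the middle of the rail: open 3 mm sheet-steel box, no handle, 82 mm deep (x), 105 wide (y), 85 tall, 0.2 to 0.3 kg. Origin: centre of its underside; x to its back (hook side), y along the rail, z up. Spoon and marker fixed in it stand up to 60 mm above the rim, within 45 mm of its middle in y. Hanging, its underside is 90 mm and its rim 175 mm above the table
- plain_seat (a point): point midway between the plain caddy's two hooks, 48 mm behind and 90 mm above its origin: the rail's axis lies here (+-2 mm front to back) when it hangs. It slides along the rail under a push of 1 to 9 N; pushed home, the nearer hook meets a stop and its middle is 89 mm from the rail's middle
- handle_caddy: caddy with a handle, standing on the table: open 3 mm sheet-steel box, 78 mm deep (x), 100 wide (y), 95 tall to the rim, 0.3 to 0.45 kg with the ring mould in it. Origin: centre of its underside; x to its back (hook side), y along its width, z up. Hangs with its origin 80 mm above the table and leans about 3 degrees, as its weight in front of the rail swings the foot of its back wall against the lower rail
- handle_seat (a point): point midway between the two hooks of the caddy with the handle, 46 mm behind and 100 mm above its origin: the rail's axis lies here (+-2 mm) when it hangs. Hooks: 16 mm wide, at y = +-35 mm; gap between back wall (39 mm behind the origin) and lip 14 mm; inside of the top 105 mm, top 108 mm, end of the flared lip 87 mm above the origin, 62 mm behind it at most
- caddy_grip (a point): centre of the grip bar of the caddy with the handle, 145 mm above its origin: a straight bar along y, 52 mm long, 12 mm wide (x), 14 mm high, on a fixed handle that arches over the box from side to side
- ring_mould: steel ring mould, open ring 44 mm across, 34 mm high, 0.08 kg, lying loose in the caddy with the handle, off its middle to one side. Origin: centre of its underside
- flour_shaker: steel flour shaker, 72 mm across, 88 mm tall, bystander. Origin: centre of its underside
- tub_tall: white tub with lid, 73 mm across, 64 mm tall, bystander. Origin: centre of its underside
- tub_small: small tub with lid, 61 mm across, 42 mm tall, bystander. Origin: centre of its underside
- thermometer: probe thermometer, 226 x 24 x 18 mm, lying, bystander. Origin: centre of its underside

How it is judged:
By the outcome, as a careful person would: the job done as asked, in the order asked, and still so for the second after the job is handed in, with the robot touching nothing.
It also fails if it takes over 56 s, if anything falls off the work surface, if the arm or the gripper's body presses on something with over 40 N, if the wrist force passes 120 N, or if a joint passes its speed limit or range.

## Working session

There is one attempt and no reset: what is moved stays moved. The work goes in short steps, Python scripts to look and compute and a tool call to move; the robot and the scene stay as the last step left them, time stands still between calls to the robot, and variables do not carry over. Pictures are saved under pics/ and viewed, about 8 in all and at most 12, crops included, and the job is handed in when it is done.

Besides the shell and the picture viewer there is one more tool, called after "Emit:" as name(argument=value, ...) on one line, values as JSON. arm_command: Moves the arm, as the interface text tells. Its arguments: {"type":"object","properties":{"gripper":{"type":"array","items":{"type":"number"}},"slide":{"type":"array","items":{"type":"array","items":{"type":"number"}}},"turn":{"type":"array","items":{"type":"array","items":{"type":"number"}}},"force":{"type":"number"}},"required":["gripper","slide","turn"]}

```bash
mkdir -p pics; python3 - <<'E'
from workcell import bot, vision
import cv2,numpy as np
print(bot.observe())
for n in("scene","top"):
    cv2.imwrite(f"pics/{n}0.png",vision.grab_frame(n)); m=vision.camera_model(n); print(n,m["mtx"].tolist(),np.round(m["T"],4).tolist())
a=cv2.imread("pics/scene0.png");b=cv2.imread("pics/top0.png")
E
ls
```

```text
{'clock': 0.0, 'qpos': array([-1.31119699,  0.52203713, -0.03633069,  1.60003441,  0.02119391,
        1.02110517, -0.112797  ]), 'qd': array([ 1.00074446e-03,  2.90926502e-04, -1.29647915e-03,  6.06314277e-04,
       -4.23111182e-04, -3.91603426e-04, -9.98395297e-05]), 'joint_efforts': array([ 1.04256262e-03, -9.27120423e+01,  1.98006749e+00, -3.69912958e+01,
        1.76714215e-02,  8.51503573e-03, -3.80683321e-05]), 'position': array([0.20232539, 0.59096578, 0.23070184]), 'tool_rot': array([-3.14039607e+00,  8.00992613e-05,  2.81178653e+00]), 'force': array([ 0.22366101,  0.32715009, -0.09144242]), 'moment': array([ 0.01189687,  0.01108446, -0.02072114]), 'grip_width': 0.08551165374183566}
scene [[464.0075320214542, 0.0, 252.02038951806082], [0.0, 464.0075320214542, 191.58875942808947], [0.0, 0.0, 1.0]] [[0.7007, -0.5571, 0.4457, -0.0057], [-0.7134, -0.5555, 0.4272, -0.4931], [0.0096, -0.6173, -0.7867, 1.0224], [0.0, 0.0, 0.0, 1.0]]
top [[388.6293745163895, 0.0, 253.32486526312977], [0.0, 388.6293745163895, 186.0353540474237], [0.0, 0.0, 1.0]] [[-0.028, -0.9931, 0.1142, 0.3625], [-0.9996, 0.0281, -0.0002, 0.0142], [-0.003, -0.1141, -0.9935, 1.4129], [0.0, 0.0, 0.0, 1.0]]
pics
```

View pics/scene0.png

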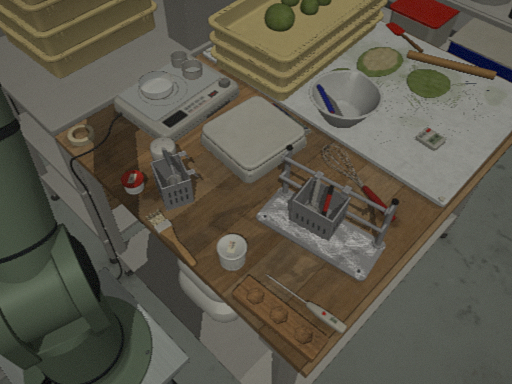

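View pics/top0.png

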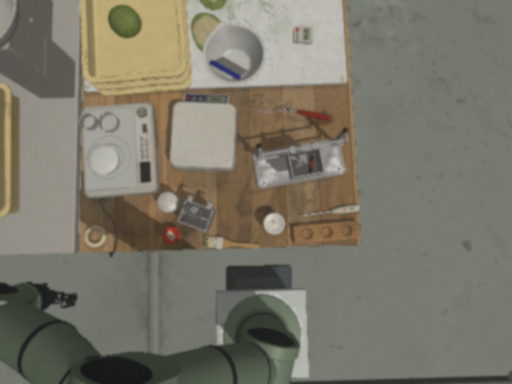

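The scene view shows the rail stand around (325,215) with the plain caddy at (318,205). The handle caddy is at (174,180), with the shaker and tubs around it. I'll enlarge both areas.

```bash
python3 - <<'E'
import cv2,numpy as np
a=cv2.imread("pics/scene0.png");b=cv2.imread("pics/top0.png")
r=lambda i,x,y,w,h,s:cv2.resize(i[y:y+h,x:x+w],None,fx=s,fy=s,interpolation=cv2.INTER_CUBIC)
c1=r(a,250,135,160,150,4)
cv2.imwrite("pics/c1.png",c1)
c2=np.hstack([r(a,110,125,100,100,4),r(b,150,175,100,100,4)])
cv2.imwrite("pics/c2.png",c2)
E
```

```text
(no output)
```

View pics/c1.png

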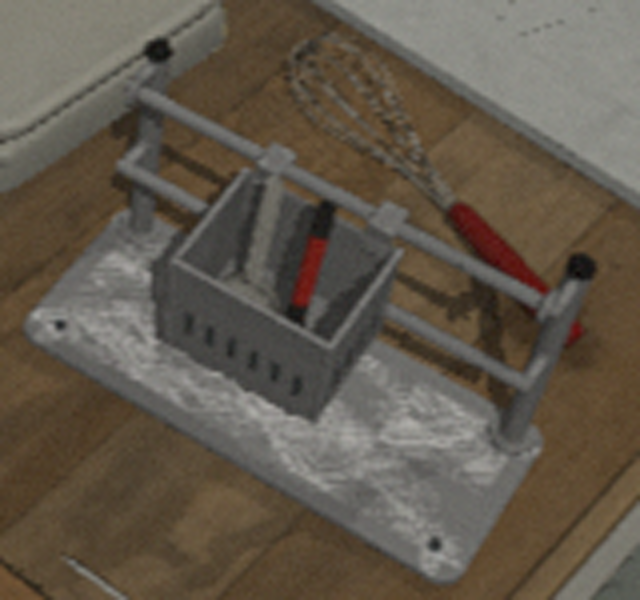

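View pics/c2.png

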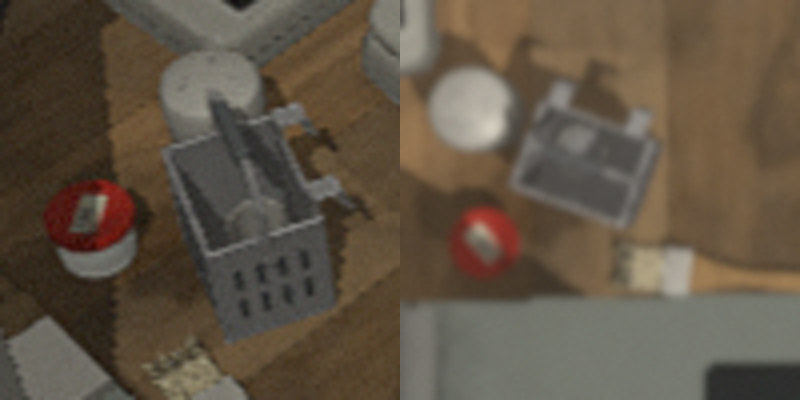

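The crops show both posts (caps at crop 1 (158,48) and (580,265)) and the plain caddy hooks at (275,158) and (388,218). The handle caddy's rim corners and hooks are also clear. The shaker is about 10 px from the caddy's far left side.

```bash
cat > h.py <<'E'
import numpy as np
from workcell import bot, vision
def ray(n,px,m=None):
    m=m or vision.camera_model(n); d=np.linalg.solve(m["mtx"],[px[0],px[1],1.]); return m["T"][:3,3],m["T"][:3,:3]@d
def onz(n,px,z,m=None):
    o,d=ray(n,px,m); return o+d*(z-o[2])/d[2]
def proj(n,P,m=None):
    m=m or vision.camera_model(n); q=np.linalg.inv(m["T"])@np.r_[P,1]; q=m["mtx"]@q[:3]; return q[:2]/q[2]
E
python3 - <<'E'
from h import *
np.set_printoptions(precision=4,suppress=True)
s=lambda x,y:(250+x/4,135+y/4); c=lambda x,y:(110+x/4,125+y/4); t=lambda x,y:(150+(x-400)/4,175+y/4)
for n,p,z in [("postL cap",s(158,44),.195),("postR cap",s(580,262),.195),("plain hookL",s(276,152),.188),("plain hookR",s(390,213),.188),
 ("p rim FL",s(175,262),.175),("p rim FR",s(333,345),.175),("p rim BR",s(402,250),.175)]: print(n,onz("scene",p,z))
for n,p in [("rimA",c(167,150)),("rimB",c(285,120)),("rimC",c(325,228)),("rimD",c(210,253))]: print(n,onz("scene",p,.095))
for n,p in [("hook1",c(292,113)),("hook2",c(325,187))]: print(n,onz("scene",p,.108))
for n,p in [("t rimA",t(512,187)),("t rimB",t(545,103)),("t rimC",t(660,148)),("t rimD",t(628,228))]: print(n,onz("top",p,.095))
for n,p in [("t hook1",t(562,92)),("t hook2",t(638,120))]: print(n,onz("top",p,.108))
print("t posts",onz("top",(257,142),.195),onz("top",(345,132),.195))
print("shaker",onz("top",t(474,108),.088),"tub",onz("top",t(485,242),.042), "shk sc", onz("scene",c(212,80),.088))
E
```

```text
postL cap [ 0.6298 -0.0093  0.195 ]
postR cap [ 0.6713 -0.2886  0.195 ]
plain hookL [ 0.6188 -0.113   0.188 ]
plain hookR [ 0.6294 -0.189   0.188 ]
p rim FL [ 0.5234 -0.1188  0.175 ]
p rim FR [ 0.5419 -0.2189  0.175 ]
p rim BR [ 0.6223 -0.2058  0.175 ]
rimA [0.4014 0.2687 0.095 ]
rimB [0.4744 0.234  0.095 ]
rimC [0.4316 0.1434 0.095 ]
rimD [0.3664 0.1796 0.095 ]
hook1 [0.4751 0.2254 0.108 ]
hook2 [0.4479 0.1605 0.108 ]
t rimA [0.3997 0.2718 0.095 ]
t rimB [0.47   0.2433 0.095 ]
t rimC [0.4291 0.1462 0.095 ]
t rimD [0.3625 0.1743 0.095 ]
t hook1 [0.4778 0.2267 0.108 ]
t hook2 [0.4524 0.163  0.108 ]
t posts [ 0.6437 -0.0018  0.195 ] [ 0.6683 -0.2845  0.195 ]
shaker [0.468  0.3053 0.088 ] tub [0.3539 0.3061 0.042 ] shk sc [0.4666 0.304  0.088 ]
```

```bash
cat >> h.py <<'E'
from scipy.spatial.transform import Rotation as Ro
def down(ang,tilt=0,about=None):
    # tool pointing down, tool y at heading ang (deg); optional tilt (deg) about world axis
    a=np.radians(ang); y=np.array([np.cos(a),np.sin(a),0]); z=np.array([0,0,-1.]); R=Ro.from_matrix(np.c_[np.cross(y,z),y,z])
    return R if about is None else Ro.from_rotvec(np.radians(tilt)*np.array(about))*R
def rel(P,R):
    s=bot.observe(); R0=Ro.from_euler("xyz",s["tool_rot"]); 
    print("slide cm",np.round(R0.inv().apply(np.array(P)-s["position"])*100,2),"turn",np.round((R0.inv()*R).as_rotvec(degrees=True),2))
def st():
    s=bot.observe(); R=Ro.from_euler("xyz",s["tool_rot"]).as_matrix()
    print("t %.2f"%s["clock"],"pos",np.round(s["position"],4),"y-head %.1f"%np.degrees(np.arctan2(R[1,1],R[0,1])),"z",np.round(R[:,2],3),"F",np.round(s["force"],2),"w %.4f"%s["grip_width"],"q",np.round(s["qpos"],2))
E
python3 - <<'E'
from h import *
rel([.36,.22,.40],down(-22))
m=vision.camera_model("wrist"); s=bot.observe(); R0=Ro.from_euler("xyz",s["tool_rot"]).as_matrix()
print("cam in tool",np.round(R0.T@(m["T"][:3,3]-s["position"]),4),np.round(R0.T@m["T"][:3,:3],3),m["mtx"][0,0])
E
```

```text
slide cm [-26.93 -30.02 -16.89] turn [-4.00e-02  5.00e-02  9.31e+01]
cam in tool [ 0.0688  0.0012 -0.1435] [[ 0.    -0.963 -0.27 ]
 [ 1.     0.     0.001]
 [-0.001 -0.27   0.963]] 322.9154045827928
```

```bash
python3 -c "
from h import *
rel([.43,.25,.36],down(-22))"
```

```text
slide cm [-32.58 -24.91 -12.89] turn [-4.00e-02  5.00e-02  9.31e+01]
```

Emit:
arm_command(gripper=[0,0,0,0,0], slide=[[0,0,-6],[-5,-4,-11],[-10,-8,-13],[-15,-12,-13],[-20,-15,-13]], turn=[[0,0,8],[0,0,18],[0,0,28],[0,0,38],[0,0,48]])

```text
clock: 0.72
position: [0.3325, 0.3973, 0.3613]
tool_rot: [3.141, -0.001, 1.969]
force: [1.4, 0.7, -0.2]
grip_width: 0.0002
```

```bash
python3 -c "
from h import *
st();rel([.43,.25,.36],down(-22))"
```

```text
t 0.72 pos [0.3325 0.3973 0.3613] y-head 22.8 z [ 0.     0.001 -1.   ] F [ 1.37  0.7  -0.23] w 0.0002 q [-1.16  0.23  0.22  1.71 -0.05  1.21 -0.54]
slide cm [-17.35   3.28   0.12] turn [ 1.00e-02 -5.00e-02  4.48e+01]
```

Emit:
arm_command(gripper=[0,0,0,0,0], slide=[[-4,1,0],[-8,2,0],[-12,3,0],[-17,3.3,0],[-17.3,3.3,0]], turn=[[0,0,10],[0,0,20],[0,0,30],[0,0,40],[0,0,45]])

```text
clock: 1.35
position: [0.4314, 0.2496, 0.3609]
tool_rot: [3.141, 0.0, 1.179]
force: [-1.0, 1.0, 0.7]
grip_width: -0.0001
```

```bash
python3 - <<'E'
from h import *
import cv2,pickle
st(); m=vision.camera_model("wrist"); im=vision.grab_frame("wrist"); pickle.dump(m,open("w1.pkl","wb")); cv2.imwrite("pics/w1.png",im)
cv2.imwrite("pics/w1b.png",cv2.resize(im,(768,576),interpolation=cv2.INTER_CUBIC))
E
```

```text
t 1.35 pos [0.4314 0.2496 0.3609] y-head -22.4 z [ 0.    -0.001 -1.   ] F [-0.97  0.97  0.74] w -0.0001 q [-1.01  0.2   0.44  1.76 -0.09  1.2  -0.93]
```

View pics/w1b.png

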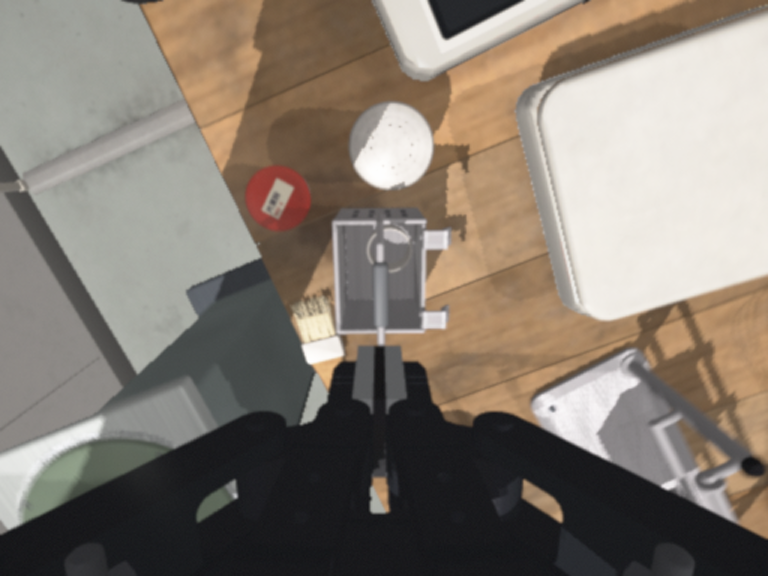

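The wrist view shows the caddy upright in the picture. Its rim corners are at (333,221), (424,221), (425,331) and (338,333), and its hooks at (437,240) and (434,319). The grip bar runs along column 380, rows 263–328.

```bash
python3 - <<'E'
from h import *
import pickle; m=pickle.load(open("w1.pkl","rb"))
f=lambda x,y,z: onz("wrist",(x/1.5,y/1.5),z,m)[:2]
c=[f(333,221,.095),f(424,221,.095),f(425,331,.095),f(338,333,.095)]
print(np.round(c,4),"rim mean",np.mean(c,0))
b=[f(380.5,263,.152),f(380.5,328,.152)]; print("bar",np.round(b,4),np.mean(b,0),np.linalg.norm(b[0]-b[1]))
h=[f(425,240,.1065),f(424,319,.1065)]; print("hook roots",h,np.degrees(np.arctan2(*(h[0]-h[1])))) 
for e in (c[0]-c[3],c[1]-c[2]): print(np.degrees(np.arctan2(e[0],e[1])),np.linalg.norm(e))
for e in (c[1]-c[0],c[2]-c[3]): print(np.degrees(np.arctan2(-e[1],e[0])),np.linalg.norm(e))
# postL cap and stand corner
print("post",f(752,466,.195))
print("grasp px of predicted grip", 1.5*proj("wrist",[.417,.209,.152],m))
rel([.5838,-.0524,.30],down(-81.5))
E
```

```text
[[0.4003 0.2767]
 [0.4714 0.2474]
 [0.4368 0.1545]
 [0.3636 0.1827]] rim mean [0.41803786 0.21533322]
bar [[0.4283 0.2398]
 [0.4087 0.1922]] [0.41849203 0.21600402] 0.05148362224520529
hook roots [array([0.46613847, 0.23422183]), array([0.44053888, 0.16973354])] 21.65133905937216
21.30223286816621 0.10096576325114531
20.445414851858654 0.09910148817313133
22.408912733144565 0.07691796234173785
21.017339427016747 0.07838652133174956
post [0.62743631 0.0018229 ]
grasp px of predicted grip [382.18161412 304.9558785 ]
slide cm [-22.16  25.75   6.09] turn [1.000e-02 1.000e-02 5.898e+01]
```

```bash
python3 -c "
from h import *
rel([.555,-.12,.38],down(-81.5))"
```

```text
slide cm [-29.51  25.68  -1.91] turn [1.000e-02 1.000e-02 5.898e+01]
```

Emit:
arm_command(gripper=[0,0,0,0,0], slide=[[-4,3.5,-1],[-8,7,-1.9],[-12,10.5,-1.9],[-16,14,-1.9],[-20,17.5,-1.9]], turn=[[0,0,8],[0,0,16],[0,0,24],[0,0,32],[0,0,40]])

```text
clock: 2.02
position: [0.5181, 0.0011, 0.3798]
tool_rot: [-3.141, -0.0, 0.489]
force: [0.4, 0.4, 0.6]
grip_width: 0.0002
```

```bash
python3 -c "
from h import *
rel([.555,-.12,.38],down(-81.5))"
```

```text
slide cm [-2.43 12.42 -0.03] turn [-1.000e-02 -1.000e-02  1.951e+01]
```

Emit:
arm_command(gripper=[0,0,0,0], slide=[[-1,5,0],[-2,9.5,0],[-2.4,12.4,0],[-2.4,12.4,0]], turn=[[0,0,8],[0,0,16],[0,0,19.5],[0,0,19.5]])

```text
clock: 2.52
position: [0.5552, -0.1203, 0.3793]
tool_rot: [3.141, 0.001, 0.149]
force: [0.0, 0.3, -0.1]
grip_width: -0.0003
```

```bash
python3 - <<'E'
from h import *
import cv2,pickle
st(); m=vision.camera_model("wrist"); im=vision.grab_frame("wrist"); pickle.dump(m,open("w2.pkl","wb")); cv2.imwrite("pics/w2.png",im)
cv2.imwrite("pics/w2b.png",cv2.resize(im,(768,576),interpolation=cv2.INTER_CUBIC))
E
```

```text
t 2.52 pos [ 0.5552 -0.1203  0.3793] y-head -81.5 z [-0.001 -0.001 -1.   ] F [ 0.01  0.33 -0.05] w -0.0003 q [-0.45  0.39  0.79  1.57 -0.28  1.3  -1.04]
```

View pics/w2b.png

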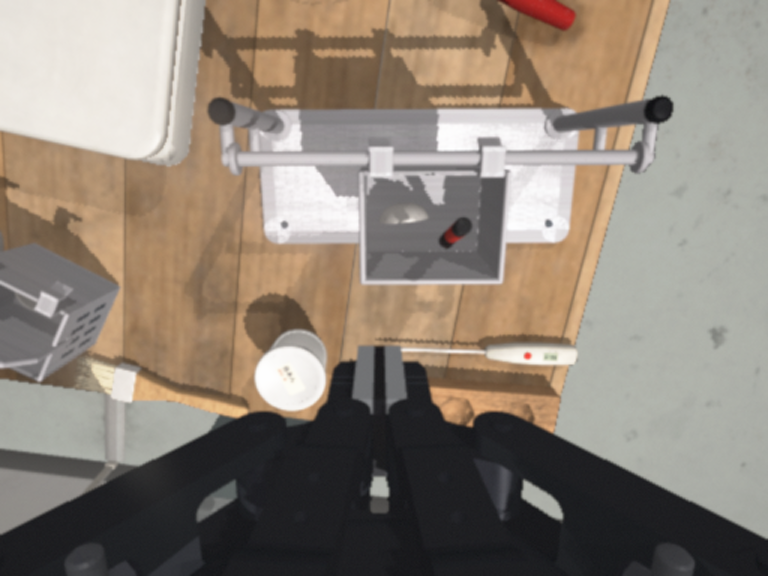

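The wrist view shows the rail from (239,159) to (636,157) between the collars. The plain caddy's hooks are at (381,160) and (492,158), and its rim corners at (360,170), (508,170), (503,283) and (362,283).

```bash
python3 - <<'E'
from h import *
import pickle; m=pickle.load(open("w2.pkl","rb"))
f=lambda x,y,z: onz("wrist",(x/1.5,y/1.5),z,m)[:2]
a,b=f(239,159.5,.18),f(636.5,156.8,.18); d=(a-b)/np.linalg.norm(a-b)
print("stops",a,b,np.linalg.norm(a-b),"mid",(a+b)/2,"yaw",np.degrees(np.arctan2(-d[0],d[1])))
p,q=f(222,111,.195),f(658,108,.195); e=(p-q)/np.linalg.norm(p-q); M2=(p+q)/2-.03*np.array([e[1],-e[0]])
print("caps",p,q,np.linalg.norm(p-q),"mid",M2,"yaw",np.degrees(np.arctan2(-e[0],e[1])))
h=[f(381,160,.188),f(492,158,.188)];print("hooks",h,np.linalg.norm(h[0]-h[1]), "offset", ((h[0]+h[1])/2-(a+b)/2)@d)
r=[f(360,170,.175),f(508,170,.175),f(503,283,.175),f(362,283,.175)]
M=(a+b)/2; X=np.array([d[1],-d[0]])
for k in r: print("rim loc",np.round([(k-M)@X,(k-M)@d],4))
E
```

```text
stops [ 0.60319653 -0.01491689] [ 0.64528985 -0.2833871 ] 0.27175007406440427 mid [ 0.62424319 -0.14915199] yaw 8.910832271246026
caps [ 0.63235849 -0.00616623] [ 0.67536377 -0.28056736] 0.2777506740645787 mid [ 0.62422292 -0.14801182] yaw 8.907173906821031
hooks [array([ 0.61741243, -0.11099124]), array([ 0.62969001, -0.18409891])] 0.07413144326068885 offset 0.0016947057771185784
rim loc [-0.0077  0.0534]
rim loc [-0.0084 -0.0499]
rim loc [-0.0901 -0.0516]
rim loc [-0.0894  0.0533]
```

```bash
cat >> h.py <<'E'
M=np.array([.6242,-.1488]); YAW=8.9; X=np.array([np.cos(np.radians(YAW)),np.sin(np.radians(YAW))]); D=np.array([-X[1],X[0]])
loc=lambda x,y,z: np.r_[M+x*X+y*D,z]
RP=down(-90+YAW,-20,[*X,0])
def stl():
    s=bot.observe(); p=s["position"][:2]-M; F=s["force"]
    print("local",np.round([p@X,p@D,s["position"][2]],4),"F loc",np.round([F[:2]@X,F[:2]@D,F[2]],2))
E
python3 - <<'E'
from h import *
rel(loc(-.022,.105,.27),RP); rel(loc(-.022,.105,.155),RP)
E
```

```text
slide cm [ 4.15 -6.49 10.92] turn [-19.99   0.1   -0.24]
slide cm [ 4.16 -6.49 22.42] turn [-19.99   0.1   -0.24]
```

Emit:
arm_command(gripper=[0,0,0,0,0], slide=[[2,-4,2],[4.15,-6.5,7],[4.15,-6.5,12],[4.15,-6.5,16],[4.15,-6.5,18]], turn=[[-10,0,0],[-20,0.1,-0.2],[-20,0.1,-0.2],[-20,0.1,-0.2],[-20,0.1,-0.2]])

```text
clock: 3.2
position: [0.5854, -0.0461, 0.1975]
tool_rot: [2.793, 0.002, 0.158]
force: [0.9, 0.1, 0.1]
grip_width: 0.0001
```

```bash
python3 - <<'E'
from h import *
st();stl();rel(loc(-.022,.105,.155),RP); rel(loc(-.022,.075,.155),RP); rel(loc(-.022,-.02,.155),RP)
E
```

```text
t 3.20 pos [ 0.5854 -0.0461  0.1975] y-head -80.9 z [ 0.052 -0.338 -0.94 ] F [0.91 0.1  0.1 ] w 0.0001 q [-0.74  0.64  0.78  1.82 -0.12  0.81 -1.4 ]
local [-0.0225  0.1075  0.1975] F loc [ 0.91 -0.04  0.1 ]
slide cm [ 0.06 -1.22  4.08] turn [-0.02  0.06  0.19]
slide cm [0.05 1.6  5.1 ] turn [-0.02  0.06  0.19]
slide cm [ 0.02 10.53  8.35] turn [-0.02  0.06  0.19]
```

Emit:
arm_command(gripper=[0,0,0,0,0], slide=[[0,-0.6,2],[0,-1.2,4.1],[0,0.2,4.6],[0,1.15,4.95],[0,1.6,5.1]], turn=[[0,0,0],[0,0,0],[0,0,0],[0,0,0],[0,0,0]])

```text
clock: 3.82
position: [0.5917, -0.0813, 0.1583]
tool_rot: [2.793, -0.002, 0.153]
force: [0.1, -0.0, -0.0]
grip_width: -0.0001
```

```bash
python3 - <<'E'
from h import *
stl()
E
```

```text
local [-0.0217  0.0717  0.1583] F loc [ 0.12 -0.02 -0.02]
```

Emit:
arm_command(gripper=[0,0,0,0,0], slide=[[0,0.47,0.17],[0,0.94,0.34],[0,1.41,0.51],[0,1.88,0.68],[0,2.35,0.85]], turn=[[0,0,0],[0,0,0],[0,0,0],[0,0,0],[0,0,0]])

```text
clock: 4.45
position: [0.5953, -0.1045, 0.1574]
tool_rot: [2.793, -0.001, 0.155]
force: [-2.2, 6.0, 3.8]
grip_width: 0.0001
```

```bash
python3 - <<'E'
from h import *
stl()
import cv2
cv2.imwrite("pics/s2.png",vision.grab_frame("scene"))
E
```

```text
local [-0.0217  0.0483  0.1574] F loc [-1.27  6.24  3.8 ]
```

Emit:
arm_command(gripper=[0,0,0,0,0], slide=[[0,0.56,0.21],[0,1.13,0.41],[0,1.69,0.62],[0,2.26,0.82],[0,2.82,1.03]], turn=[[0,0,0],[0,0,0],[0,0,0],[0,0,0],[0,0,0]])

```text
clock: 5.12
position: [0.5999, -0.1342, 0.1573]
tool_rot: [2.793, -0.001, 0.154]
force: [-2.5, 5.6, 4.0]
grip_width: -0.0002
```

```bash
python3 - <<'E'
from h import *
stl()
import cv2
a=vision.grab_frame("scene")[110:260,240:420]
cv2.imwrite("pics/s3.png",cv2.resize(a,None,fx=4,fy=4,interpolation=cv2.INTER_CUBIC))
E
```

```text
local [-0.0217  0.0182  0.1573] F loc [-1.59  5.94  4.05]
```

View pics/s3.png

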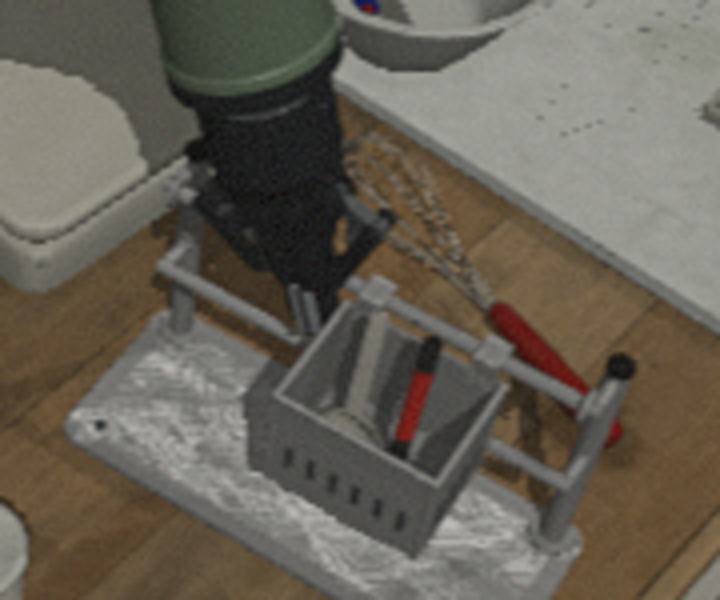

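The caddy is sliding level on the rail, with the right hook at (492,352) and the collar at (595,400). Pushing on.

Emit:
arm_command(gripper=[0,0,0,0,0], slide=[[0,0.56,0.21],[0,1.13,0.41],[0,1.69,0.62],[0,2.26,0.82],[0,2.82,1.03]], turn=[[0,0,0],[0,0,0],[0,0,0],[0,0,0],[0,0,0]])

```text
clock: 5.8
position: [0.6045, -0.1639, 0.1572]
tool_rot: [2.793, -0.001, 0.154]
force: [-1.7, 6.3, 4.6]
grip_width: -0.0003
```

```bash
python3 -c "
from h import *
stl()"
```

```text
local [-0.0218 -0.0119  0.1572] F loc [-0.68  6.49  4.57]
```

Emit:
arm_command(gripper=[0,0,0,0], slide=[[0,0.28,0.1],[0,0.56,0.2],[0,0.75,0.27],[0,0.85,0.31]], turn=[[0,0,0],[0,0,0],[0,0,0],[0,0,0]])

```text
clock: 6.3
position: [0.6058, -0.173, 0.1573]
tool_rot: [2.793, -0.001, 0.154]
force: [-1.1, 6.4, 2.9]
grip_width: -0.0002
```

```bash
python3 -c "
from h import *
stl()"
```

```text
local [-0.0219 -0.021   0.1573] F loc [-0.11  6.49  2.93]
```

Emit:
arm_command(gripper=[0,0,0], slide=[[0,0.14,0.05],[0,0.28,0.1],[0,0.38,0.14]], turn=[[0,0,0],[0,0,0],[0,0,0]])

```text
clock: 6.68
position: [0.6065, -0.1768, 0.1572]
tool_rot: [2.793, -0.001, 0.154]
force: [-3.1, 7.8, 3.6]
grip_width: 0.0
```

```bash
python3 -c "
from h import *
stl()"
```

```text
local [-0.0218 -0.0249  0.1572] F loc [-1.9   8.16  3.56]
```

Emit:
arm_command(gripper=[0,0], slide=[[0,0.1,0.03],[0,0.19,0.07]], turn=[[0,0,0],[0,0,0]])

```text
clock: 6.92
position: [0.6067, -0.1784, 0.1572]
tool_rot: [2.793, -0.001, 0.154]
force: [-2.9, 9.3, 6.0]
grip_width: 0.0003
```

```bash
python3 -c "
from h import *
stl()"
```

```text
local [-0.0218 -0.0266  0.1572] F loc [-1.4   9.64  5.95]
```

Emit:
arm_command(gripper=[0,0,0], slide=[[0,0.1,0.03],[0,0.19,0.07],[0,0.19,0.07]], turn=[[0,0,0],[0,0,0],[0,0,0]])

```text
clock: 7.3
position: [0.607, -0.1804, 0.1572]
tool_rot: [2.793, -0.001, 0.154]
force: [-3.2, 9.2, 5.6]
grip_width: 0.0005
```

```bash
python3 - <<'E'
from h import *
stl()
import cv2
a=vision.grab_frame("scene")[150:250,300:420]
cv2.imwrite("pics/s4.png",cv2.resize(a,None,fx=6,fy=6,interpolation=cv2.INTER_CUBIC))
E
```

```text
local [-0.0219 -0.0286  0.1572] F loc [-1.71  9.62  5.63]
```

View pics/s4.png

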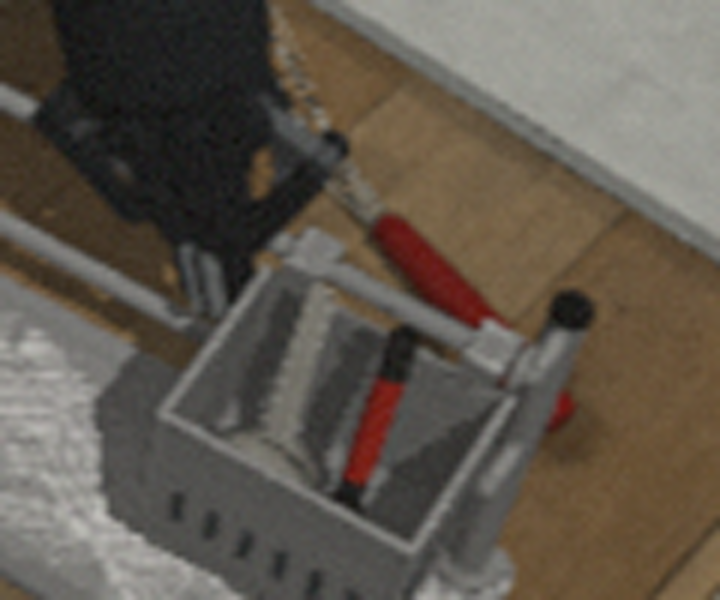

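The right hook at (492,345) is nearly at the collar at (525,368), perhaps a few mm short. I'll push on until the force rises sharply.

Emit:
arm_command(gripper=[0,0,0], slide=[[0,0.1,0.03],[0,0.19,0.07],[0,0.28,0.1]], turn=[[0,0,0],[0,0,0],[0,0,0]])

```text
clock: 7.72
position: [0.6073, -0.1822, 0.157]
tool_rot: [2.795, -0.0, 0.155]
force: [-9.0, 20.9, 13.5]
grip_width: -0.0001
```

```bash
python3 -c "
from h import *
stl()"
```

```text
local [-0.0218 -0.0304  0.157 ] F loc [-5.68 22.06 13.51]
```

Emit:
arm_command(gripper=[0,0], slide=[[0,0.1,0.03],[0,0.19,0.07]], turn=[[0,0,0],[0,0,0]])

```text
clock: 7.98
position: [0.6074, -0.1825, 0.1567]
tool_rot: [2.797, 0.0, 0.156]
force: [-16.8, 33.8, 23.9]
grip_width: -0.0004
```

```bash
python3 -c "
from h import *
stl()"
```

```text
local [-0.0218 -0.0307  0.1567] F loc [-11.39  36.03  23.88]
```

It's firmly at the stop. Backing off gently.

Emit:
arm_command(gripper=[0,0,0,0,0], slide=[[0,-0.14,-0.05],[0,-0.28,-0.1],[0,-0.47,-0.17],[0,-0.94,-0.34],[0,-1.88,-0.68]], turn=[[0,0,0],[0,0,0],[0,0,0],[0,0,0],[0,0,0]])

```text
clock: 8.6
position: [0.6045, -0.1665, 0.1573]
tool_rot: [2.792, -0.001, 0.153]
force: [-0.2, 0.5, -0.2]
grip_width: 0.0001
```

```bash
python3 - <<'E'
from h import *
stl()
# hover above handle caddy: two waypoints
rel(loc(-.022,.03,.32),down(-21.4)); rel([.4185,.2155,.32],down(-21.4))
E
```

```text
local [-0.0221 -0.0144  0.1573] F loc [-0.13  0.57 -0.16]
slide cm [  0.02   1.4  -16.81] turn [ 18.19  10.39 -59.21]
slide cm [-12.55 -32.56 -29.2 ] turn [ 18.19  10.39 -59.21]
```

Emit:
arm_command(gripper=[0,0,2,4,5], slide=[[0,0,-4.5],[0,0.5,-10],[0,1.4,-15],[-1,-2,-18.5],[-3,-7,-20.5]], turn=[[0,0,0],[3,1.5,-9],[6,3,-18],[9,5,-27],[11.5,6.5,-36]])

```text
clock: 9.22
position: [0.554, -0.0362, 0.3276]
tool_rot: [3.012, 0.036, 0.794]
force: [0.1, 0.5, -1.1]
grip_width: 0.0499
```

```bash
python3 - <<'E'
from h import *
st();stl();rel([.4185,.2155,.30],down(-21.4))
import cv2
a=vision.grab_frame("scene");cv2.imwrite("pics/s5.png",a)
E
```

```text
t 9.22 pos [ 0.554  -0.0362  0.3276] y-head -44.3 z [ 0.067 -0.116 -0.991] F [ 0.11  0.54 -1.1 ] w 0.0499 q [-0.54  0.31  0.55  1.74 -0.05  1.06 -0.76]
local [-0.052   0.1221  0.3276] F loc [ 0.19  0.52 -1.1 ]
slide cm [  8.54 -27.39  -1.08] turn [  6.88   3.53 -22.96]
```

Emit:
arm_command(gripper=[5,5,5,5,5], slide=[[1.7,-5.5,-0.2],[3.4,-11,-0.4],[5.2,-16.5,-0.6],[7,-22,-0.8],[8.54,-27.4,-1.1]], turn=[[1.4,0.7,-5],[2.8,1.4,-10],[4.2,2.1,-15],[5.6,2.8,-20],[6.9,3.5,-23]])

```text
clock: 9.9
position: [0.418, 0.2171, 0.2982]
tool_rot: [-3.139, 0.003, 1.197]
force: [0.6, 0.9, -0.3]
grip_width: 0.0498
```

```bash
python3 - <<'E'
from h import *
import cv2,pickle
st(); m=vision.camera_model("wrist"); im=vision.grab_frame("wrist"); pickle.dump(m,open("w3.pkl","wb"))
s=cv2.imread("pics/s5.png")[150:250,300:420]
cv2.imwrite("pics/w3b.png",np.hstack([cv2.resize(im[100:300,150:350],None,fx=2,fy=2,interpolation=cv2.INTER_CUBIC),cv2.resize(s[:,:],None,fx=3.2,fy=4,interpolation=cv2.INTER_CUBIC)]))
rel([.4185,.2155,.126],down(-21.4))
E
```

```text
t 9.90 pos [0.418  0.2171 0.2982] y-head -21.4 z [-0.003 -0.001 -1.   ] F [ 0.56  0.87 -0.29] w 0.0498 q [-0.88  0.21  0.33  1.91 -0.08  1.04 -0.89]
slide cm [-0.51  0.72 17.14] turn [-0.34  0.08  0.44]
```

View pics/w3b.png

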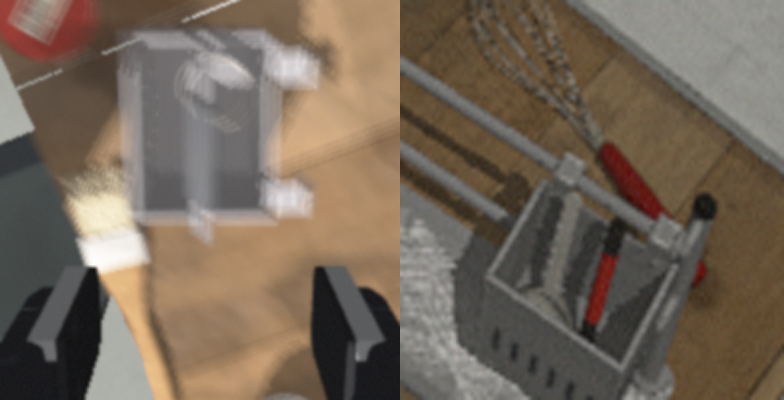

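The plain caddy's hook now sits against the collar. Its wrist picture is blurred but consistent with the earlier measurement. Descending to grasp.

```bash
python3 - <<'E'
from h import *
st();rel([.4185,.2155,.126],down(-21.4))
E
```

```text
t 9.95 pos [0.4147 0.2227 0.2975] y-head -21.0 z [-0.006  0.001 -1.   ] F [-2.81  9.11 -0.1 ] w 0.0502 q [-0.89  0.21  0.32  1.91 -0.08  1.04 -0.9 ]
slide cm [-0.51  0.72 17.14] turn [-0.34  0.08  0.44]
```

Emit:
arm_command(gripper=[5,5,5], slide=[[0,0,0],[0,0,0],[0,0,3]], turn=[[0,0,0],[0,0,0],[0,0,0]])

```text
clock: 10.32
position: [0.4207, 0.215, 0.2693]
tool_rot: [3.141, -0.0, 1.193]
force: [0.9, 1.1, -1.9]
grip_width: 0.0504
```

```bash
python3 - <<'E'
from h import *
st();rel([.4185,.2155,.126],down(-21.4))
E
```

```text
t 10.32 pos [0.4207 0.215  0.2693] y-head -21.7 z [ 0. -0. -1.] F [ 0.87  1.1  -1.91] w 0.0504 q [-0.87  0.24  0.33  1.95 -0.09  0.96 -0.88]
slide cm [-0.04 -0.22 14.33] turn [ 0.02 -0.   -0.27]
```

Emit:
arm_command(gripper=[5,5,5,5,5], slide=[[0,-0.2,4],[0,-0.2,8.5],[0,-0.2,12],[0,-0.2,14],[0,-0.2,14.3]], turn=[[0,0,-0.3],[0,0,-0.3],[0,0,-0.3],[0,0,-0.3],[0,0,-0.3]])

```text
clock: 10.95
position: [0.4171, 0.2147, 0.1245]
tool_rot: [-3.139, 0.005, 1.198]
force: [0.3, -0.8, 1.0]
grip_width: 0.0499
```

Emit:
arm_command(gripper=[4,3,2,1,0], slide=[[0,0,0],[0,0,0],[0,0,0],[0,0,0],[0,0,0]], turn=[[0,0,0],[0,0,0],[0,0,0],[0,0,0],[0,0,0]], force=60)

```text
clock: 11.58
position: [0.4178, 0.2159, 0.1258]
tool_rot: [-3.141, 0.002, 1.199]
force: [2.8, -2.2, 6.9]
grip_width: 0.0108
```

```bash
python3 - <<'E'
from h import *
import cv2,pickle
st(); m=vision.camera_model("wrist"); im=vision.grab_frame("wrist"); pickle.dump(m,open("w4.pkl","wb"));cv2.imwrite("pics/w4.png",im)
cv2.imwrite("pics/w4b.png",cv2.resize(im,(768,576),interpolation=cv2.INTER_CUBIC))
E
```

```text
t 11.57 pos [0.4178 0.2159 0.1258] y-head -21.3 z [-0.001 -0.001 -1.   ] F [ 2.79 -2.19  6.93] w 0.0108 q [-0.8   0.46  0.26  2.1  -0.2   0.61 -0.78]
```

View pics/w4b.png

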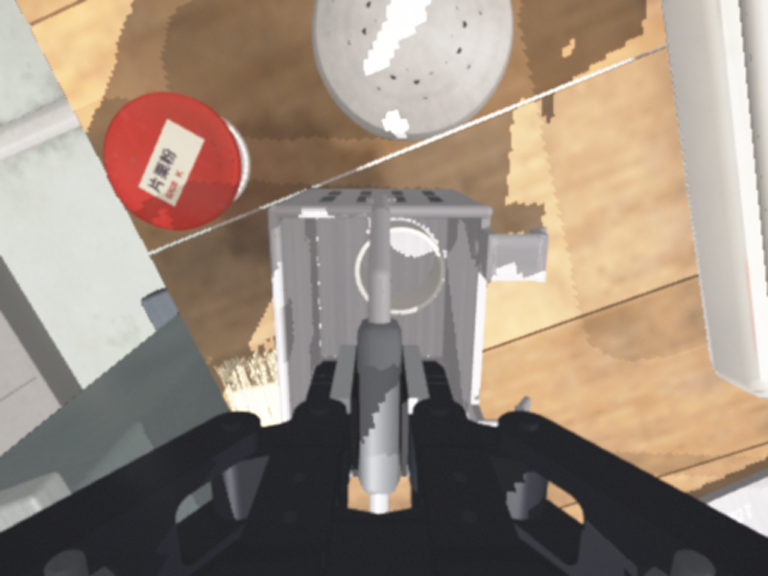

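The jaws hold the bar at about 11 mm opening. The bar runs along column 378, rows 322–492, and the left hook is at (517,256). Computing offsets in the tool frame.

```bash
python3 - <<'E'
from h import *
import pickle; m=pickle.load(open("w4.pkl","rb"))
s=bot.observe();R=Ro.from_euler("xyz",s["tool_rot"])
g=lambda x,y,z: np.round(R.inv().apply(onz("wrist",(x/1.5,y/1.5),z,m)-s["position"])*1000,1)
print("bar ends",g(379,322,.150),g(379,492,.150)); print("hook1 corners",g(488,233,.108),g(546,233,.108),g(546,280,.108),g(488,280,.105)); print("rim A,B",g(271,210,.095),g(490,210,.095))
rel([.4185,.2155,.30],down(-21.4))
st()
E
```

```text
bar ends [ 26.7  -0.6 -24.2] [-25.5  -0.5 -24.1]
hook1 corners [43.3 36.  17.7] [43.4 55.4 17.7] [27.1 56.9 17.7] [26.3 37.7 20.8]
rim A,B [ 49.5 -39.2  30.8] [49.5 39.1 30.7]
slide cm [ -0.04   0.06 -17.42] turn [-0.03  0.1   0.12]
t 11.62 pos [0.4178 0.2158 0.1258] y-head -21.3 z [-0.001 -0.001 -1.   ] F [ 2.96 -1.75  6.98] w 0.0112 q [-0.8   0.46  0.26  2.1  -0.2   0.61 -0.78]
```

Emit:
arm_command(gripper=[0,0,0,0,0], slide=[[0,0,-0.2],[0,0,-0.5],[0,0,-1],[0,0,-2],[0,0,-3]], turn=[[0,0,0],[0,0,0],[0,0,0],[0,0,0],[0,0,0]], force=80)

```text
clock: 12.25
position: [0.4172, 0.2159, 0.1562]
tool_rot: [-3.14, 0.003, 1.2]
force: [-0.0, 1.4, -3.3]
grip_width: 0.0107
```

```bash
python3 - <<'E'
from h import *
st()
print(bot.observe()["moment"])
rel([.4185,.2155,.30],down(-21.4))
rel(loc(-.13,.055,.26),down(YAW)); 
E
```

```text
t 12.25 pos [0.4172 0.2159 0.1562] y-head -21.3 z [-0.002 -0.002 -1.   ] F [-0.03  1.43 -3.27] w 0.0107 q [-0.82  0.4   0.28  2.08 -0.17  0.68 -0.8 ]
[-0.0527846   0.01745315 -0.00245486]
slide cm [ -0.03   0.11 -14.38] turn [-0.09  0.15  0.14]
slide cm [-28.29  18.49 -10.34] turn [ -0.13   0.12 -30.16]
```

Emit:
arm_command(gripper=[0,0,0,0,0], slide=[[0,0,-2],[0,0,-4.5],[-1.5,1,-7],[-3.5,2.3,-9],[-6,4,-10.3]], turn=[[0,0,0],[0,0,0],[0,0,-1],[0,0,-3],[0,0,-6]])

```text
clock: 12.88
position: [0.4332, 0.1452, 0.26]
tool_rot: [-3.14, 0.001, 1.307]
force: [0.6, 0.3, -2.8]
grip_width: 0.0106
```

```bash
python3 - <<'E'
from h import *
st()
rel(loc(-.13,.055,.26),down(YAW)); 
E
```

```text
t 12.88 pos [0.4332 0.1452 0.26  ] y-head -15.1 z [-0.001 -0.001 -1.   ] F [ 0.58  0.34 -2.83] w 0.0106 q [-0.74  0.23  0.34  2.   -0.09  0.93 -0.62]
slide cm [-2.366e+01  1.201e+01  2.000e-02] turn [ -0.08   0.07 -24.04]
```

Emit:
arm_command(gripper=[0,0,0,0,0], slide=[[-2.7,1.4,0],[-5.4,2.8,0],[-8.1,4.2,0],[-10.8,5.5,0],[-13.5,6.8,0]], turn=[[0,0,-3],[0,0,-6],[0,0,-9],[0,0,-12],[0,0,-15]])

```text
clock: 13.5
position: [0.463, -0.0035, 0.2593]
tool_rot: [-3.139, 0.002, 1.568]
force: [0.8, -0.1, -3.0]
grip_width: 0.0108
```

```bash
python3 - <<'E'
from h import *
st()
rel(loc(-.13,.055,.26),down(YAW)); 
E
```

```text
t 13.50 pos [ 0.463  -0.0035  0.2593] y-head -0.2 z [-0.002 -0.002 -1.   ] F [ 0.76 -0.08 -2.96] w 0.0108 q [-0.44  0.24  0.38  1.99 -0.11  0.93 -0.01]
slide cm [-11.1    2.45  -0.06] turn [-0.13  0.09 -9.07]
```

Emit:
arm_command(gripper=[0,0,0,0,0], slide=[[-2.7,0.7,0],[-5.4,1.3,0],[-8.1,1.9,0],[-10,2.3,0],[-11.1,2.45,0]], turn=[[0,0,-3],[0,0,-6],[-0.1,0.1,-8],[-0.1,0.1,-9],[-0.1,0.1,-9.1]])

```text
clock: 14.12
position: [0.487, -0.1145, 0.2592]
tool_rot: [-3.141, 0.0, 1.724]
force: [0.1, -1.0, -4.0]
grip_width: 0.0108
```

Emit:
arm_command(gripper=[0,0], slide=[[0,0,0],[0,0,0]], turn=[[0,0,0],[0,0,0]])

```text
clock: 14.38
position: [0.487, -0.1128, 0.2589]
tool_rot: [-3.141, -0.0, 1.726]
force: [0.2, -0.2, -4.0]
grip_width: 0.0105
```

```bash
python3 - <<'E'
from h import *
import cv2,pickle
st();stl(); m=vision.camera_model("wrist"); im=vision.grab_frame("wrist"); pickle.dump(m,open("w5.pkl","wb"));cv2.imwrite("pics/w5.png",im)
cv2.imwrite("pics/w5b.png",cv2.resize(im,(768,576),interpolation=cv2.INTER_CUBIC))
rel(loc(-.046,.055,.245),down(YAW))
E
```

```text
t 14.38 pos [ 0.487  -0.1128  0.2589] y-head 8.9 z [-0.001  0.    -1.   ] F [ 0.17 -0.25 -4.01] w 0.0105 q [-0.21  0.31  0.4   1.91 -0.14  0.96  0.41]
local [-0.13    0.0568  0.2589] F loc [ 0.13 -0.27 -4.01]
slide cm [-0.19  8.4   1.38] turn [-0.06 -0.03 -0.01]
```

View pics/w5b.png

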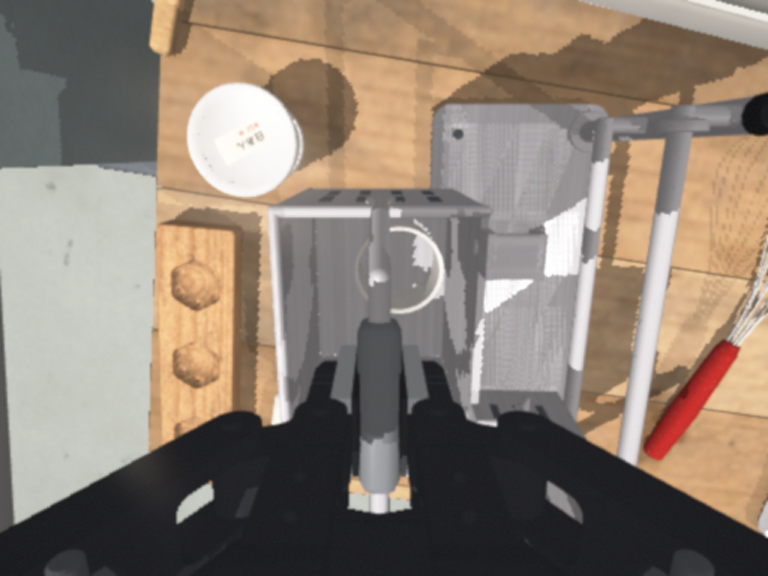

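The caddy sits in the grip as before: bar at column 379, hook at (517,256). The upper rail shows at right from about (676,150) to (628,455). I'll use it to refine rail x and yaw.

```bash
python3 - <<'E'
from h import *
import pickle,cv2; m=pickle.load(open("w5.pkl","rb")); im=cv2.imread("pics/w5.png").astype(float)
s=bot.observe();R=Ro.from_euler("xyz",s["tool_rot"])
for y in range(150,300,15):
    xc=(676+(628-676)*(y*1.5-150)/(305))/1.5; x0=int(xc)-14
    row=im[y-1:y+2,x0:x0+29].mean(0); # low saturation = steel
    sat=row.max(1)-row.min(1); ok=np.where(sat<0.5*sat.max())[0]
    mid=x0+(ok.min()+ok.max())/2; P=onz("wrist",(mid,y),.18,m)
    p=P[:2]-M; t=R.inv().apply(P-s["position"])*1000
    print(y,len(ok),round(mid,1),"local",np.round([p@X*1000,p@D*1000],1),"tool",np.round(t,1))
E
```

```text
150 17 443.0 local [ 1.6 94.1] tool [ 37.2 131.6  78.7]
165 17 440.0 local [ 1.2 83.6] tool [ 26.7 131.2  78.7]
180 17 438.0 local [ 1.4 72.8] tool [ 15.9 131.5  78.7]
195 17 435.0 local [ 1.  61.7] tool [  4.9 131.   78.7]
210 16 432.5 local [ 0.9 50.4] tool [ -6.5 130.9  78.7]
225 16 430.5 local [ 1.1 38.7] tool [-18.1 131.2  78.7]
240 17 428.0 local [ 1.  26.8] tool [-30.1 131.1  78.7]
255 16 426.5 local [ 1.7 14.5] tool [-42.4 131.7  78.7]
270 15 423.0 local [0.8 1.8] tool [-55.  130.9  78.7]
285 15 421.0 local [  1.1 -11.1] tool [-68.  131.2  78.7]
```

Emit:
arm_command(gripper=[0,0,0,0,0], slide=[[0,2,0],[0,4.5,0],[0,6.7,0],[0,8.2,0],[0,8.5,0]], turn=[[0,0,0],[0,0,0],[0,0,0],[0,0,0],[0,0,0]])

```text
clock: 15.05
position: [0.5713, -0.1001, 0.2584]
tool_rot: [-3.14, -0.0, 1.726]
force: [-0.5, -0.1, -3.4]
grip_width: 0.0103
```

Emit:
arm_command(gripper=[0,0,0], slide=[[0,0,0.7],[0,0,1.5],[0,0,1.5]], turn=[[0,0,0],[0,0,0],[0,0,0]])

```text
clock: 15.42
position: [0.5703, -0.1006, 0.243]
tool_rot: [-3.139, -0.0, 1.725]
force: [-0.7, -0.5, -3.5]
grip_width: 0.0107
```

```bash
python3 - <<'E'
from h import *
import cv2,pickle
st();stl(); m=vision.camera_model("wrist"); im=vision.grab_frame("wrist"); pickle.dump(m,open("w6.pkl","wb"));cv2.imwrite("pics/w6.png",im)
cv2.imwrite("pics/w6b.png",cv2.resize(im[100:300,220:420],(800,600),interpolation=cv2.INTER_CUBIC))
E
```

```text
t 15.43 pos [ 0.5703 -0.1006  0.243 ] y-head 8.8 z [-0.002  0.    -1.   ] F [-0.72 -0.51 -3.46] w 0.0107 q [-0.19  0.46  0.37  1.72 -0.19  0.99  0.41]
local [-0.0458  0.056   0.243 ] F loc [-0.79 -0.39 -3.46]
```

View pics/w6b.png

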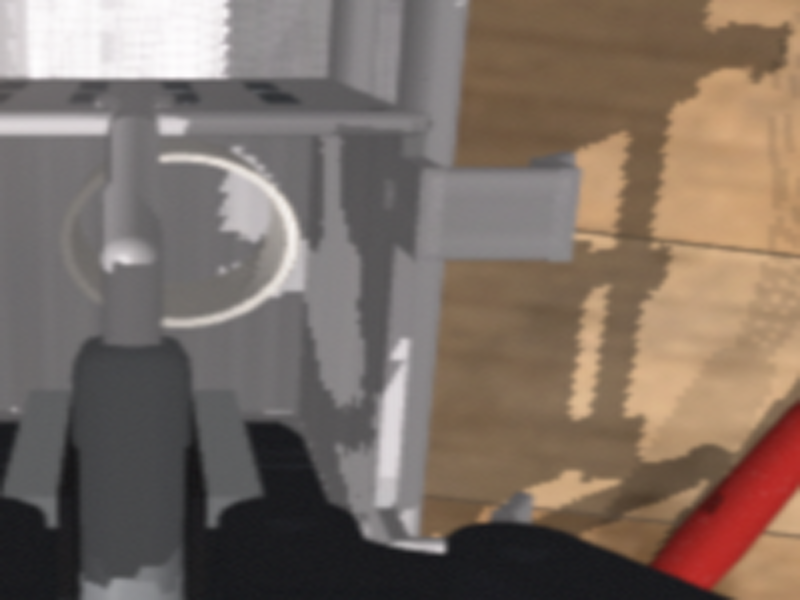

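```bash
python3 - <<'E'
from h import *
import pickle; m=pickle.load(open("w6.pkl","rb"))
s=bot.observe();R=Ro.from_euler("xyz",s["tool_rot"])
g=lambda x,y,z: np.round(R.inv().apply(onz("wrist",(220+x/4,100+y/3),z,m)-s["position"])*1000,1)
zo=s["position"][2]-.126
print("rail back edge",g(466,20,.18),g(455,150,.18),g(436,330,.18),g(425,480,.18))
print("hook",g(420,215,zo+.108),g(580,170,zo+.108),g(572,260,zo+.108))
E
```

```text
rail back edge [66.6 51.8 63.4] [39.7 51.9 63.4] [-0.9 51.5 63.4] [-38.1  51.9  63.4]
hook [35.2 36.7 17.9] [42.9 56.4 17.9] [27.4 56.8 17.9]
```

Emit:
arm_command(gripper=[0,0,0,0,0], slide=[[0,0.05,0.5],[0,0.05,1.2],[0,0.05,2],[0,0.05,2.7],[0,0.05,3]], turn=[[0,0,0],[0,0,0],[0,0,0],[0,0,0],[0,0,0]])

```text
clock: 16.1
position: [0.5713, -0.1005, 0.2131]
tool_rot: [-3.14, -0.0, 1.725]
force: [0.4, -0.5, -3.8]
grip_width: 0.0105
```

```bash
python3 -c "
from h import *
st();stl();print(bot.observe()['moment'])"
```

```text
t 16.10 pos [ 0.5713 -0.1005  0.2131] y-head 8.8 z [-0.002 -0.    -1.   ] F [ 0.39 -0.47 -3.77] w 0.0105 q [-0.18  0.5   0.36  1.75 -0.21  0.93  0.42]
local [-0.0448  0.0559  0.2131] F loc [ 0.31 -0.52 -3.77]
[ 0.02175917  0.03847253 -0.05326082]
```

Rail is inside the hooks with no contact yet. Lowering the rest in small steps.

Emit:
arm_command(gripper=[0,0,0,0,0], slide=[[0,0,0.2],[0,0,0.4],[0,0,0.5],[0,0,0.6],[0,0,0.6]], turn=[[0,0,0],[0,0,0],[0,0,0],[0,0,0],[0,0,0]])

```text
clock: 16.73
position: [0.5715, -0.1005, 0.2077]
tool_rot: [-3.141, -0.0, 1.725]
force: [0.8, -0.2, -3.6]
grip_width: 0.0106
```

```bash
python3 -c "
from h import *
st();stl();print(bot.observe()['moment'])"
```

```text
t 16.73 pos [ 0.5715 -0.1005  0.2077] y-head 8.8 z [-0.001 -0.    -1.   ] F [ 0.77 -0.16 -3.63] w 0.0106 q [-0.18  0.5   0.36  1.76 -0.21  0.92  0.42]
local [-0.0446  0.0559  0.2077] F loc [ 0.74 -0.28 -3.63]
[ 0.00364566  0.02308786 -0.05234282]
```

Emit:
arm_command(gripper=[0,0,0], slide=[[0,0,0.1],[0,0,0.2],[0,0,0.2]], turn=[[0,0,0],[0,0,0],[0,0,0]])

```text
clock: 17.1
position: [0.5714, -0.1005, 0.2056]
tool_rot: [-3.14, -0.0, 1.725]
force: [-0.2, -0.1, -4.0]
grip_width: 0.0104
```

```bash
python3 -c "
from h import *
st();stl();print(bot.observe()['moment'])"
```

```text
t 17.10 pos [ 0.5714 -0.1005  0.2056] y-head 8.8 z [-0.001 -0.    -1.   ] F [-0.17 -0.14 -3.97] w 0.0104 q [-0.18  0.5   0.36  1.76 -0.22  0.91  0.42]
local [-0.0447  0.0559  0.2056] F loc [-0.19 -0.12 -3.97]
[ 0.00182055  0.03366464 -0.02902719]
```

Emit:
arm_command(gripper=[0,0,0], slide=[[0,0,0.1],[0,0,0.2],[0,0,0.2]], turn=[[0,0,0],[0,0,0],[0,0,0]])

```text
clock: 17.48
position: [0.5715, -0.1006, 0.205]
tool_rot: [-3.141, -0.0, 1.725]
force: [-9.9, 1.7, 19.2]
grip_width: 0.0109
```

```bash
python3 -c "
from h import *
st();stl();print(bot.observe()['moment'])"
```

```text
t 17.48 pos [ 0.5715 -0.1006  0.205 ] y-head 8.8 z [-0.  0. -1.] F [-9.92  1.71 19.23] w 0.0109 q [-0.18  0.5   0.36  1.76 -0.22  0.91  0.42]
local [-0.0446  0.0558  0.205 ] F loc [-9.54  3.22 19.23]
[4.09310099e-01 1.93213725e+00 9.45045196e-04]
```

The rail has taken the weight (+19 N). I'll relieve the excess and ease it into its natural 3° lean before opening.

Emit:
arm_command(gripper=[0,0,0,0], slide=[[0,0,-0.1],[0,-0.04,-0.02],[0,-0.09,0.06],[0,-0.11,0.09]], turn=[[0,0,0],[-1,0,0],[-2,0,0],[-2.5,0,0]])

```text
clock: 17.98
position: [0.5705, -0.1009, 0.2043]
tool_rot: [3.097, -0.0, 1.725]
force: [-9.8, 2.0, 25.9]
grip_width: 0.0102
```

```bash
python3 -c "
from h import *
st();stl();print(bot.observe()['moment'])"
```

```text
t 17.98 pos [ 0.5705 -0.1009  0.2043] y-head 8.8 z [ 0.044  0.007 -0.999] F [-9.8   1.99 25.91] w 0.0102 q [-0.17  0.48  0.35  1.8  -0.23  0.85  0.44]
local [-0.0456  0.0557  0.2043] F loc [-9.37  3.48 25.91]
[0.33121293 2.41622916 0.01168718]
```

Emit:
arm_command(gripper=[0,0,0], slide=[[0,-0.03,-0.07],[0,-0.06,-0.14],[0,-0.06,-0.14]], turn=[[0,0,0],[0,0,0],[0,0,0]])

```text
clock: 18.35
position: [0.5694, -0.1009, 0.204]
tool_rot: [3.1, -0.0, 1.725]
force: [-5.3, -1.3, 2.7]
grip_width: 0.0106
```

```bash
python3 -c "
from h import *
st();stl();print(bot.observe()['moment'])"
```

```text
t 18.35 pos [ 0.5694 -0.1009  0.204 ] y-head 8.8 z [ 0.041  0.007 -0.999] F [-5.26 -1.28  2.73] w 0.0106 q [-0.17  0.48  0.35  1.8  -0.23  0.85  0.44]
local [-0.0468  0.0558  0.204 ] F loc [-5.39 -0.45  2.73]
[-0.13668184  1.36354993 -0.01535498]
```

The rail carries the caddy (Fz +2.7 N against −3.8 N when hanging free). Lowering the grip force, then opening.

Emit:
arm_command(gripper=[0,0,1.3,2,3], slide=[[0,0,0],[0,0,0],[0,0,0],[0,0,0],[0,0,0]], turn=[[0,0,0],[0,0,0],[0,0,0],[0,0,0],[0,0,0]], force=20)

```text
clock: 18.98
position: [0.5701, -0.1007, 0.2043]
tool_rot: [3.098, 0.0, 1.725]
force: [0.8, -0.3, 0.0]
grip_width: 0.0302
```

Emit:
arm_command(gripper=[4,4,4,4,4], slide=[[0,0,0],[0,0,0],[0,0,-1],[0,0,-3],[0,0,-6]], turn=[[0,0,0],[0,0,0],[0,0,0],[0,0,0],[0,0,0]])

```text
clock: 19.6
position: [0.5669, -0.1012, 0.265]
tool_rot: [3.1, -0.0, 1.725]
force: [0.7, 0.4, -0.0]
grip_width: 0.0401
```

```bash
python3 - <<'E'
from h import *
import cv2
st();stl()
a=vision.grab_frame("scene")[110:260,240:420]
cv2.imwrite("pics/s6.png",cv2.resize(a,None,fx=4,fy=4,interpolation=cv2.INTER_CUBIC))
E
```

```text
t 19.60 pos [ 0.5669 -0.1012  0.265 ] y-head 8.8 z [ 0.041  0.007 -0.999] F [ 0.74  0.43 -0.01] w 0.0401 q [-0.2   0.41  0.38  1.74 -0.19  0.98  0.41]
local [-0.0492  0.0559  0.265 ] F loc [ 0.8   0.31 -0.01]
```

Emit:
arm_command(gripper=[4,4,4,4,4], slide=[[0,-1,-4],[0,-3,-8],[0,-5,-11],[0,-6,-12],[0,-6,-12]], turn=[[0,0,0],[0,0,0],[0,0,0],[0,0,0],[0,0,0]])

```text
clock: 20.27
position: [0.5028, -0.1112, 0.3819]
tool_rot: [3.098, -0.0, 1.725]
force: [0.1, 0.6, -0.9]
grip_width: 0.0404
```

Emit:
arm_command(gripper=[4,4,4], slide=[[0,0,0],[0,0,0],[0,0,0]], turn=[[0,0,0],[0,0,0],[0,0,0]])

```text
clock: 20.65
position: [0.503, -0.1111, 0.3809]
tool_rot: [3.1, -0.0, 1.725]
force: [0.1, 0.0, 1.1]
grip_width: 0.0401
```

```bash
python3 - <<'E'
from h import *
import cv2
st();stl()
m=vision.camera_model("wrist"); w1=vision.grab_frame("wrist"); s1=vision.grab_frame("scene")
for _ in range(8): vision.grab_frame("top")
s2=vision.grab_frame("scene"); w2=vision.grab_frame("wrist")
cv2.imwrite("pics/w7.png",w1);cv2.imwrite("pics/s7.png",s2)
print("still: wrist",cv2.absdiff(w1,w2).mean(),"scene roi",cv2.absdiff(s1,s2)[130:260,240:400].mean(), "noise bg",cv2.absdiff(s1,s2)[:100,:100].mean())
# unchanged surroundings vs start
s0=cv2.imread("pics/scene0.png")
for n,p in dict(tub_tall=(232,252),thermo=(310,305),shaker=(163,150),tub_small=(132,182),shadowfree_brush=(180,240)).items():
    x,y=p; t=s0[y-14:y+14,x-14:x+14]; r=cv2.matchTemplate(s2[y-24:y+24,x-24:x+24],t,cv2.TM_CCOEFF_NORMED); _,v,_,l=cv2.minMaxLoc(r); print(n,round(v,2),np.array(l)-10)
# predicted px for parts, and rectified view of z=.188 plane in local coords: print steel hook profile along rail
hook=[]
g=cv2.cvtColor(w1,cv2.COLOR_BGR2HSV)
for y in np.arange(.135,-.137,-.004):
    out=[]
    for x in (-.012,.0,.012):
        u=proj("wrist",loc(x,y,.186),m); ui=np.round(u).astype(int)
        out.append(tuple(g[ui[1],ui[0],1:]) if 0<=ui[0]<512 and 0<=ui[1]<384 else None)
    hook.append((round(y*1000),)+tuple(f"{o[0]}/{o[1]}" if o else "-" for o in out))
for h in hook: print(*h)
E
```

```text
t 20.65 pos [ 0.503  -0.1111  0.3809] y-head 8.8 z [ 0.041  0.006 -0.999] F [0.12 0.03 1.09] w 0.0401 q [-0.24  0.2   0.42  1.72 -0.1   1.21  0.36]
local [-0.1139  0.056   0.3809] F loc [0.12 0.01 1.09]
still: wrist 1.8506232367621527 scene roi 2.329102564102564 noise bg 2.8413333333333335
tub_tall 0.98 [0 0]
thermo 0.98 [0 0]
shaker 0.63 [1 1]
tub_small 0.71 [0 0]
shadowfree_brush 0.98 [0 0]
135 6/79 7/173 8/122
131 9/117 5/203 103/111
127 9/119 6/204 100/107
123 13/118 5/204 103/109
119 8/121 6/204 103/109
115 9/120 6/204 106/103
111 13/119 5/204 106/108
107 8/156 6/206 104/110
103 6/164 7/205 104/105
99 6/130 8/169 105/107
95 6/138 5/202 102/105
91 6/126 5/198 107/100
87 4/140 5/203 101/177
83 8/156 7/196 99/190
79 12/154 6/204 102/183
75 7/173 7/206 107/183
71 8/170 6/204 110/178
67 9/178 6/204 95/178
63 7/183 6/205 93/113
59 7/174 6/204 94/111
55 9/167 6/204 90/111
51 12/155 5/201 87/111
47 9/175 5/205 93/99
43 10/173 5/201 91/104
39 11/165 6/201 93/107
35 12/150 7/205 89/114
31 5/101 8/203 91/109
27 6/132 8/203 93/115
23 7/139 6/200 88/119
19 8/159 5/199 88/122
15 5/148 6/206 8
[... 166 characters left out ...]

-17 8/125 6/198 118/112
-21 12/123 7/195 105/107
-25 15/122 6/201 102/105
-29 21/148 5/198 104/108
-33 7/155 8/195 106/176
-37 12/143 7/192 105/178
-41 14/89 6/197 104/177
-45 6/87 4/116 107/176
-49 24/42 6/206 109/169
-53 38/27 6/198 106/171
-57 39/26 6/203 109/171
-61 36/28 5/194 111/175
-65 38/27 5/108 115/175
-69 31/25 21/24 110/165
-73 36/28 29/26 38/34
-77 47/27 35/29 32/24
-81 19/27 29/26 21/24
-85 28/27 32/24 31/25
-89 32/24 29/26 20/25
-93 31/25 41/25 36/28
-97 32/24 39/26 39/26
-101 43/24 31/25 36/28
-105 32/24 38/27 41/25
-109 36/28 32/24 41/25
-113 31/25 38/27 20/26
-117 29/26 29/26 41/25
-121 21/24 20/25 20/25
-125 28/27 31/25 39/26
-129 38/27 29/26 32/24
-133 39/26 18/28 41/25
```

Nothing seems to have moved between the frames, but the profile doesn't clearly show the hooks behind the rail. I'll check with a coarse gray/wood map around the expected caddy.

```bash
python3 - <<'E'
from h import *
import cv2
m=vision.camera_model("wrist"); w=cv2.imread("pics/w7.png"); 
gx=np.arange(-.11,.04,.003); gy=np.arange(.137,-.07,-.006)
for z in (.175,):
  mp=np.array([[proj("wrist",loc(x,y,z),m) for x in gx] for y in gy],np.float32)
  r=cv2.remap(w,mp,None,cv2.INTER_LINEAR); h=cv2.cvtColor(r,cv2.COLOR_BGR2HSV)
  for j,y in enumerate(gy):
    print("%5d "%round(y*1000)+"".join("?" if not(0<=mp[j,i,0]<511 and 0<=mp[j,i,1]<383) else "w" if h[j,i,1]>60 else "#" if h[j,i,2]<60 else str(min(9,h[j,i,2]//26)) for i in range(len(gx))))
print("px rail", proj("wrist",loc(0,.12,.18),m),proj("wrist",loc(0,.0,.18),m),"hook",proj("wrist",loc(.005,.091,.188),m))
E
```

```text
137 wwww7887458988988744444455543344443334476545554###
  131 wwww6678889988864454444555444355444w4676wwwwwwwwww
  125 wwww6668899888854554444554544434444w4677wwwwwwwwww
  119 wwww6668898878854555445544444434444w4676wwwwwwwwww
  113 wwww6668887778855555455544445444444w4676wwwwwwwwww
  107 wwww6665555555555555544355555335554w4776wwwwwwwwww
  101 wwww6666753344433343334433334443355w4676wwwwwwwwww
   95 wwww66657543444333566774443344433458877888wwwwwwww
   89 wwww66657543444344434666765334433459777788wwwwwwww
   83 wwww66657544443443434666867534433458777778wwwwwwww
   77 wwww6665754444444343345675563443356w4776wwwwwwwwww
   71 wwww6675754344444343333444454443356w5776wwwwwwwwww
   65 wwww6675754444444433344555454443356w6776wwwwwwwwww
   59 wwww6676753344444345554555434444356w5776wwwwwwwwww
   53 wwww6675754344444343334555434443356w5776wwwwwwwwww
   47 wwww6676753344434343334555433333356w5776wwwwwwwwww
   41 wwww6676744344444333334555433334456w5776wwwwwwwwww
   35 wwww6665643333443343444555433344456w4776wwwwwwwwww
   29 wwww6666743333333333334555433334454w467534wwwwwwww
   23 wwww667774333
[... 289 characters left out ...]
333334433333444444w5776wwwwwwwwww
  -13 wwww6643333#2332#332#333#2333344444w5776wwwwwwwwww
  -19 wwww6653333333332333223322333334444w5776wwwwwwwwww
  -25 wwww774333333333333##23333333333444w5776wwwwwwwwww
  -31 wwww775333333333333###3333333333344w6776wwwwwwwwww
  -37 wwww776777777666666####33332###4445w5776wwwwwwwwww
  -43 wwww776743333333455####23333#####55w5776wwwwwwwwww
  -49 wwww776743333343445#####23333#####3w44543wwwwwwwww
  -55 wwww886743333343345######33333#####8777787wwwwwwww
  -61 wwww886743334333345#######33333#####577787wwwwwwww
  -67 wwwww7673###2343333#######233333#####57787wwwwwwww
px rail [352.63766904 106.75446722] [344.00681736 214.83847596] hook [357.66339071 135.45409356]
```

The map shows both hooks bridging the rail, centred at about y = +89 and +17 mm. The ring mould is in the box, and the plain caddy's near hook is where it should be with the caddy against the stop. Handing in.

```bash
python3 -c "
from workcell import job_done
print(job_done())"
```

```text
the job is handed in; nothing more can be done
None
```

I slid the plain caddy along the rail to the right-hand (−y) stop. I then carried the handle caddy level, with the ring mould in it, and hung it by both hooks on the free stretch to the left. The job was handed in at about 21 s of the 56 s allowed.

**What the last checks showed:**
- **Plain caddy:** the push force rose sharply from about 10 N to 36 N (a little more push than needed) when the caddy met the stop. A picture after backing off showed its right hook against the collar. A later wrist image put its near hook where it should be for a caddy against the stop.
- **Handle caddy:** both hooks bridge the rail, with the caddy's middle about 54 mm left of the rail's middle. The ring mould is still in the box. The rail was carrying the weight before I opened the jaws: +2.7 N on the wrist, against −3.8 N when it hung free.
- **Stillness:** frames taken about half a second apart differed only by camera noise. The gripper was clear of everything.
- **Other items:** the tall tub and thermometer matched their starting picture exactly. The flour shaker (0.63) and small tub (0.71) matched more weakly, though within about a pixel of where they started. I put that down to the caddy next to them being gone and to changed shadows, but did not confirm it.

**Checks that failed or disagreed:**
- I had used up the picture limit, so the final hung state was checked by numbers from the images rather than by eye.
- My first numeric check found no hooks behind the rail. The finer map showed them, so I trust the map.

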